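Zero the burr grinder and set it six clicks coarse

ROBOT

A 6-joint arm with a two-finger parallel gripper is mounted at the origin on the work surface. World frame = base frame: x ahead of the robot, y to its left, z up, the work surface at z = 0. Lengths are in m, angles in rad, forces in N, time in s.
With the tool pointing down it reaches from about 0.325 to 1 m from the base axis. Payload 5.1 kg.
Tool frame: the origin (TCP) lies at the very end of the fingers, on their centre line; the grasp point (between the pads) lies 19 mm behind it (grasp_offset is the distance from the TCP to the grasp point, in m); z points along the fingers, y is the direction in which the jaws open and shut (so a half turn about z gives the same grasp; the last joint's range is limited). The gripper opens to 85 mm and grips with 20 to 120 N. Pads are 22 mm wide; open, the fingers measure 114 mm over their backs; the gripper's body (76 mm by 85 mm) begins 54 mm behind the grasp point. The pads swing forward as they close: fully open they stand 13 mm farther back than shut.
Start: joints at [-1.298, 0.124, 1.65, -0, 1.367, -0.083], TCP at [0.226, -0.609, 0.231] pointing down, gripper open.
Joint ranges: [-2.61, 2.61], [-1.02, 2.33], [0.03, 2.71], [-1.35, 4.49], [0.32, 2.68], [-2.91, 2.91]. Speed limits (rad/s): [2.57, 2.57, 3.14, 3.14, 3.14, 3.14].

INTERFACE

Orientations are given as a unit quaternion [w, x, y, z].
In Python, from bench import get_state, grab_frame, hand_in, grasp_offset gives the robot as it stands. The module is installed in compiled form; this text tells all that it offers.
- The arm moves only by the tool send_rows, never from a script. Its argument "series" is a list of rows, each an object with "offset": the shift along the tool's x, y, z in units of 80 mm (1.0 is 80 mm), a list of three; "angular": the turn, a rotation vector about the tool's x, y, z in units of 90 degrees (1.0 is 90 degrees), a list of three; "fingers": the opening, from 0 (shut) to 1 (fully open). In form: [{"offset": [tx, ty, tz], "angular": [rx, ry, rz], "fingers": fingers}, ...]. A call has 1 to 12 rows; each row is the pose to reach, as a shift and turn from the pose commanded when the call began, along the tool's axes at that moment; what a row does not reach only later rows make up. A row lasts 1/8 s, in which the tool goes at most 62.5 mm and 10.7 degrees, less where a joint would pass 70% of its speed; a pose out of reach is approached as far as the arm can. A call with a number of a shift or a turn outside -1 to 1 is refused whole. A call with a gripper value outside its range is refused whole. The fingers move at their own pace and stop on an object; "newtons" is the grip in N (left out, the last holds). Time passes only in rows, so rows that repeat a pose let the fingers close. It gives the time, the measured TCP pose, the force and the opening at its end, in the units of the state.
- get_state(): the state, without advancing time (a new reading comes with each control period).
- grab_frame(name): name is "scene" or "side" or "wrist"; returns a dict with "pixels" (480x640x3 uint8, red, green, blue), "range_z" (480x640 float32, m along the optical axis (not along the pixel's ray), 0 where there is no reading), "fx", "fy", "cx", "cy" (pixels), "k1" (the pictures are not rectified: a ray, as slopes to the right and down, at radius r is drawn at 1 + k1 r^2 times it, then the intrinsics apply), "pose" (4x4, takes a point from camera to world coordinates); the wrist camera has in their place "tool_from_camera" (4x4, takes a point from camera to tool coordinates, whose origin is the TCP and whose axes are the flange's). Camera axes: x right, y up, looking along -z (the intrinsics and any distortion apply to the point x, -y, -z); pixel columns grow to the right and rows downward; lengths in m; the calibration is good to about 2 mm. A picture is of the moment at which its call begins: read the wrist's pose just before it.
- hand_in(): hands the job in, once; it reports no verdict.
The state is a dict: "clock": time; "q": joint angles; "dq": joint speeds; "joint_torque": joint torques, N m; "position": TCP position; "ee_rot": TCP orientation; "force": force on the tool from outside, world axes, zero at the start; "wrist_torque": the same for the moment, N m; "gripper_width": finger opening in m.
Only numpy, scipy, OpenCV 4.12 (cv2) and the standard library are available. Lean on these libraries where they do the work, as an engineer would, in place of code of your own. Each camera call takes 0.05 s, during which the arm holds its last target.

TASK

The dial on the burr grinder has been knocked off its setting. Turn it clockwise, gently, until the burrs meet and it comes up against its solid stop without being forced, then back it off counter-clockwise by exactly six clicks. Once the dial is set, pull the hopper's gate fully open by its orange tab, let go, and leave everything else on the table where it is.

Things in the scene. Friction and masses are not known exactly. Their poses are not given: they have to be found in the camera images.
- grinder: White burr grinder with steel-grey base, 250 x 130 mm, fixed. Origin: underside centre; x points to its back, y to its left, z up. Aluminium deck plate on top, 202 mm up, carries the dial (axis 75 mm in front of origin) and, at the back (axis 55 mm behind origin), a low amber hopper, 116 mm wide, top 253 mm up.
- dial_grip (a point): Burr dial: upright axis, black round grip 42 mm wide, 6 to 51 mm above the deck, on a 64 mm skirt 6 mm thick. Point on the axis, 33 mm above the deck; its x follows the dial's white line. 30 clicks a turn (12 deg each, counted from the stop), about 0.15 N m to pass one; clockwise from above it ends at a hard stop (place unknown, 4 to 12 clicks off at first) that bears at most 0.5 N m.
- gate_tab (a point): Centre of the orange upright tab of the hopper gate, 14 mm (grinder x) x 12 mm (y) x 36 mm tall, 40 mm beyond the grinder's left side and 214 mm above the table; below its foot (196 mm up) is free space. It moves only along the grinder's +y (outwards) and stays where left.
- gate (a joint): Hopper gate slide: 0 = shut (as found), 0.035 m = pulled fully out to its end stop; about 2.5 N of friction.
- catch_cup: Steel cup, 68 mm diameter, 68 mm tall, under the grinder's spout. Origin: underside centre.
- brush: Burr brush lying on the table beside the grinder, 170 mm long. Origin: underneath its middle.
- red_cup: Red plastic measuring cup, 72 mm diameter, 50 mm tall. Origin: underside centre.
- jar: Amber jar with black cap, 72 mm diameter, 110 mm tall. Origin: underside centre.
- bowl: Small steel bowl, 170 mm diameter, 65 mm tall. Origin: underside centre.
- scoop: Steel spoon lying on the table, 160 mm long. Origin: underneath its middle.
- shaker: Aluminium can, 52 mm diameter, 100 mm tall. Origin: underside centre.

How it is judged:
On the way, in this order (a step that is already met when the one before it is completed fails the run):
1. the dial is up against its stop, the gate still shut (contact force between stop_lug and stop_pin above 3 N and value of joint gate below 0.006 m), for 0.1 s.
2. the dial is backed off six clicks, the gate still shut (distance between stop_lug and stop_pin between 0.0295 and 0.0319 m and value of joint gate below 0.006 m), for 0.3 s.
At the end, for the whole second after the job is handed in: The dial rests six clicks back from its stop (within a third of a click) and the gate is pulled out at least 30 mm, both let go; no other thing has shifted more than 30 mm (distance between stop_lug and stop_pin between 0.0295 and 0.0319 m and value of joint gate above 0.03 m); the robot touches nothing.
It fails at once if the dial is pressed on its stop with more than 24 N at the stop lug (about 0.52 N m on the dial) (contact force between stop_lug and stop_pin above 24 N).
It fails at once if another thing on the table is shifted by more than 30 mm (distance of any of catch_cup, brush, red_cup, jar, bowl, scoop, shaker from where it was at the start of the episode above 0.03 m).
It also fails if it takes over 72 s, if anything falls off the work surface, if the arm or the gripper's body presses on something with over 40 N, if the wrist force passes 120 N, or if a joint passes its speed limit or range.

## Working session

There is one attempt and no reset: what is moved stays moved. The work goes in short steps, Python scripts to look and compute and a tool call to move; the robot and the scene stay as the last step left them, time stands still between calls to the robot, and variables do not carry over. Pictures are saved under pics/ and viewed, and the job is handed in when it is done.

Besides the shell and the picture viewer there is one more tool, called after ">>>" as name(argument=value, ...) on one line, values as JSON. send_rows: Moves the arm, as the interface text tells. Shifts and turns lie within -1 to 1; 1 stands for 80 mm of shift or 90 degrees of turn. Its arguments: {"type":"object","properties":{"series":{"type":"array"},"newtons":{"type":"number"}},"required":["series"]}

```bash
mkdir -p pics; python3 - <<'E'
from bench import *
import cv2
print(get_state(), grasp_offset)
for n in("scene","side","wrist"):
    f=grab_frame(n); cv2.imwrite(f"pics/{n}0.png",f["pixels"][:,:,::-1])
    import numpy as np
    np.savez(f"{n}0.npz",**f)
    print(n,{k:v for k,v in f.items() if k not in("pixels","range_z")})
E
```

```text
{'clock': 0.0, 'q': array([-1.29757886e+00,  1.24522797e-01,  1.65168514e+00, -3.09304065e-06,
        1.36747766e+00, -8.25682368e-02]), 'dq': array([0.00100881, 0.00163295, 0.00209159, 0.00066454, 0.00214246,
       0.00025231]), 'joint_torque': array([-1.04616400e-03, -4.23618150e+01, -3.65448582e+01, -1.75332225e-04,
        7.05706741e-03, -1.59426367e-05]), 'position': array([ 0.22623878, -0.60870667,  0.23003497]), 'ee_rot': array([-1.04157470e-03,  9.84218155e-01,  1.76956287e-01, -1.01110785e-04]), 'force': array([-0.144501  ,  0.67078926, -0.14507171]), 'wrist_torque': array([ 0.02785938,  0.01461969, -0.0127567 ]), 'gripper_width': 0.08548705686809378} 0.0187
scene {'fx': 558.7829691034821, 'fy': 558.7829691034821, 'cx': 327.64949291564983, 'cy': 241.54410689681185, 'k1': -0.1381984502351573, 'pose': array([[ 0.55665036, -0.65912172,  0.50566682,  1.1866789 ],
       [ 0.8306862 ,  0.44897581, -0.32921294, -0.39505362],
       [-0.01004077,  0.60330695,  0.79744587,  1.114622  ],
       [ 0.        ,  0.        ,  0.        ,  1.        ]])}
side {'fx': 474.40989058089895,
[... 154 characters left out ...]
873,  0.09390399],
       [-0.54906183, -0.48156233,  0.68310235,  0.69238438],
       [-0.00159492,  0.81792369,  0.57532452,  0.74998756],
       [ 0.        ,  0.        ,  0.        ,  1.        ]])}
wrist {'fx': 376.9506480223638, 'fy': 376.9506480223638, 'cx': 327.99318037780773, 'cy': 240.3692391739303, 'k1': 0.01841600914401379, 'tool_from_camera': array([[-3.17330926e-04,  9.52139629e-01,  3.05663257e-01,
         7.85227550e-02],
       [ 9.99999578e-01,  5.65771089e-04, -7.24203114e-04,
         1.14062153e-03],
       [-8.62477918e-04,  3.05662898e-01, -9.52139406e-01,
        -1.42450806e-01],
       [ 0.00000000e+00,  0.00000000e+00,  0.00000000e+00,
         1.00000000e+00]])}
```

View pics/scene0.png

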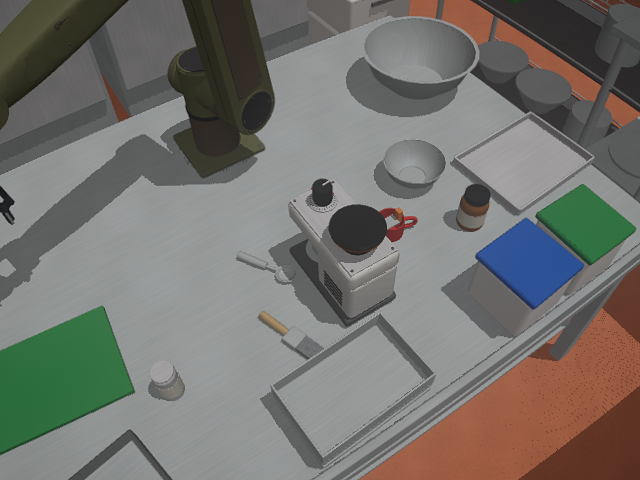

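View pics/side0.png

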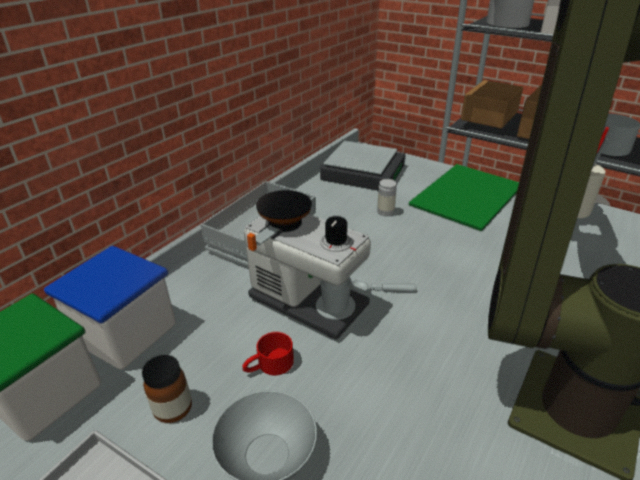

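The scene view has the dial at about (322,190) and the hopper at (358,230). The side view has the dial at (336,230), the orange tab at (251,241) and the red cup at (275,353). I'll enlarge both and get 3D positions.

```bash
cat > h.py <<'E'
import numpy as np, cv2
from bench import *
def load(n): return dict(np.load(n,allow_pickle=True))
def ray(f,u,v):
    x=(np.asarray(u,float)-f["cx"])/f["fx"]; y=(np.asarray(v,float)-f["cy"])/f["fy"]
    rd=np.hypot(x,y); r=rd.copy() if hasattr(rd,'copy') else rd
    for _ in range(20): r=rd/(1+f["k1"]*r*r)
    s=np.where(rd>0,r/np.maximum(rd,1e-12),1)
    return np.stack([x*s,-y*s,-np.ones_like(x)],-1)
def px(f,u,v,d=None,P=None):
    if P is None: P=f["pose"]
    if d is None: d=f["range_z"][int(round(v)),int(round(u))]
    c=ray(f,u,v)*d
    return P[:3,:3]@c+P[:3,3]
def onz(f,u,v,z,P=None):
    if P is None: P=f["pose"]
    r=P[:3,:3]@ray(f,u,v); t=(z-P[2,3])/r[2]
    return P[:3,3]+t*r
def cloud(f,P=None):
    if P is None: P=f["pose"]
    v,u=np.mgrid[:480,:640]
    return (ray(f,u,v)*f["range_z"][...,None].astype(float))@P[:3,:3].T+P[:3,3]
def proj(f,p,P=None):
    if P is None: P=f["pose"]
    c=(np.asarray(p)-P[:3,3])@P[:3,:3]
    x,y=c[...,0]/-c[...,2],-c[...,1]/-c[...,2]
    k=1+f["k1"]*(x*x+y*y)
    return np.stack([x*k*f["fx"]+f["cx"],y*k*f["fy"]+f["cy"]],-1)
def quatR(q):
    from scipy.spatial.transform import Rotation as R
    return R.from_quat([q[1],q[2],q[3],q[0]])
def wristP(f,s):
    T=np.eye(4);T[:3,:3]=quatR(s["ee_rot"]).as_matrix();T[:3,3]=s["position"]
    return T@f["tool_from_camera"]
E
python3 - <<'E'
from h import *
for n,(x0,y0,x1,y1) in {"scene":(270,160,430,330),"side":(230,180,390,340)}.items():
    f=load(n+"0.npz"); im=f["pixels"][y0:y1,x0:x1,::-1]
    cv2.imwrite(f"pics/{n}0c.png",cv2.resize(im,None,fx=3.5,fy=3.5,interpolation=cv2.INTER_CUBIC))
    C=cloud(f)
    z=C[...,2]
    m=(abs(z-0.202)<0.004)&(C[...,0]>0.3)&(C[...,1]<0.1)
    m&=(np.indices(z.shape)[1]>x0)&(np.indices(z.shape)[1]<x1)&(np.indices(z.shape)[0]>y0)&(np.indices(z.shape)[0]<y1)
    P=C[m]; print(n,len(P),P.min(0),P.max(0),cv2.minAreaRect(P[:,:2].astype(np.float32)*1000))
    m2=(abs(z-0.253)<0.004)&(np.indices(z.shape)[1]>x0)&(np.indices(z.shape)[1]<x1)&(np.indices(z.shape)[0]<y1)&(np.indices(z.shape)[0]>y0)
    P=C[m2]; print(len(P)); 
    if len(P)>5: print(P.min(0),P.max(0),cv2.minEnclosingCircle(P[:,:2].astype(np.float32)*1000))
E
```

```text
scene 2392 [ 0.46334214 -0.03149831  0.1980121 ] [0.70847388 0.09248085 0.20599108] ((585.9534301757812, 30.078014373779297), (245.19737243652344, 123.87598419189453), 0.3621944487094879)
2316
[ 0.48983935 -0.02713902  0.24902384] [0.69894365 0.08875394 0.25699399] ((594.3878173828125, 27.724138259887695), 104.56043243408203)
side 2174 [ 0.46095574 -0.02911378  0.19800069] [0.70411782 0.09385746 0.20597818] ((582.4080810546875, 32.14547348022461), (122.29557800292969, 242.84584045410156), 89.54151153564453)
1500
[ 0.48754927 -0.02846528  0.24903608] [0.69514626 0.08769974 0.25692053] ((591.3033447265625, 32.176239013671875), 103.84314727783203)
```

View pics/scene0c.png

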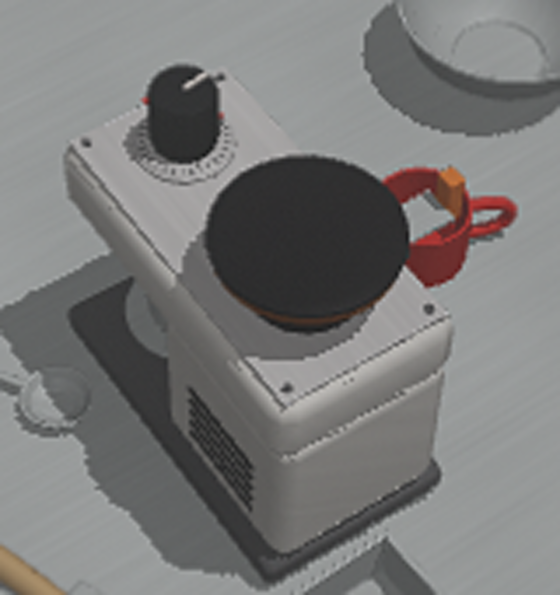

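View pics/side0c.png

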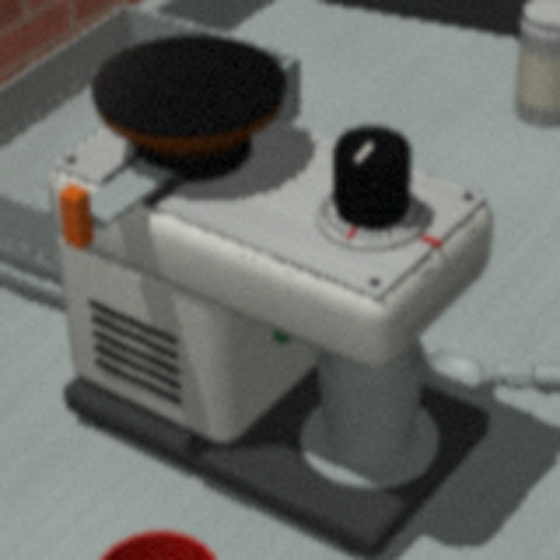

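```bash
python3 - <<'E'
from h import *
for n,(x0,y0,x1,y1) in {"scene":(270,160,430,330),"side":(230,180,390,340)}.items():
    f=load(n+"0.npz"); C=cloud(f); im=f["pixels"].astype(int)
    r=(slice(y0,y1),slice(x0,x1)); c=C[r].reshape(-1,3); i=im[r].reshape(-1,3)
    o=(i[:,0]>150)&(i[:,1]>50)&(i[:,1]<140)&(i[:,2]<60)&(c[:,2]>0.185)
    for p in [c[o]]: print(n,len(p),np.median(p,0),np.percentile(p,[5,95],axis=0) if len(p) else 0)
    k=(i.max(1)<70)&(c[:,2]>0.24)&(c[:,0]<0.56)&(c[:,0]>.45)
    p=c[k]; print('dial top',len(p),np.percentile(p,[2,98],axis=0), cv2.minEnclosingCircle((p[p[:,2]>.248][:,:2]*1000).astype(np.float32)))
    h=(c[:,2]>0.245)&(c[:,0]>0.56); p=c[h];print('hop',np.percentile(p,[1,99],axis=0))
E
```

```text
scene 11 [0.64182059 0.13489923 0.23367179] [[0.63943321 0.13079747 0.23119212]
 [0.64596056 0.13879522 0.23665602]]
dial top 275 [[0.49410828 0.01130367 0.24089923]
 [0.53197289 0.0485173  0.25735594]] ((511.740478515625, 32.06373596191406), 22.46186637878418)
hop [[ 0.58735061 -0.39505362  0.24780397]
 [ 1.1866789   0.08396798  1.114622  ]]
side 16 [0.63779224 0.13786026 0.23245335] [[0.63455716 0.13389427 0.23022816]
 [0.64290722 0.14091478 0.23408122]]
dial top 278 [[0.48809179 0.01756285 0.24053284]
 [0.52402909 0.05277203 0.25606923]] ((508.37347412109375, 33.31910705566406), 21.406845092773438)
hop [[ 0.58261903 -0.02269449  0.24545304]
 [ 0.69049829  0.08589956  0.25640619]]
```

Both views agree that the dial axis is near (0.510, 0.032), the tab near (0.640, 0.136) and the grinder yaw about 0. I'll raise the tool and turn it so its axes line up with the world.

>>> send_rows(series=[{"offset":[0,0,-1],"angular":[0,0,-0.773],"fingers":1},{"offset":[0,0,-1],"angular":[0,0,-0.773],"fingers":1},{"offset":[0,0,-1],"angular":[0,0,-0.773],"fingers":1},{"offset":[0,0,-1],"angular":[0,0,-0.773],"fingers":1},{"offset":[0,0,-1],"angular":[0,0,-0.773],"fingers":1},{"offset":[0,0,-1],"angular":[0,0,-0.773],"fingers":1},{"offset":[0,0,-1],"angular":[0,0,-0.773],"fingers":1},{"offset":[0,0,-1],"angular":[0,0,-0.773],"fingers":1}])

```text
clock: 1.15
position: [0.2263, -0.6091, 0.3108]
ee_rot: [-0.0, 0.708, 0.706, 0.0]
force: [0.6, 0.8, 0.8]
gripper_width: 0.0856
```

>>> send_rows(series=[{"offset":[0.5,0.22,0],"angular":[0,0,0],"fingers":1},{"offset":[1,0.44,0],"angular":[0,0,0],"fingers":1},{"offset":[1,0.44,0],"angular":[0,0,0],"fingers":1}])

```text
clock: 1.52
position: [0.2627, -0.5275, 0.3116]
ee_rot: [0.0, 0.707, 0.707, 0.0]
force: [-1.1, -0.7, -0.3]
gripper_width: 0.0854
```

>>> send_rows(series=[{"offset":[0.5,0.22,0],"angular":[0,0,0],"fingers":1},{"offset":[1,0.44,0],"angular":[0,0,0],"fingers":1}])

```text
clock: 1.78
position: [0.2968, -0.4493, 0.3111]
ee_rot: [-0.0, 0.708, 0.706, -0.0]
force: [0.7, -0.5, -0.0]
gripper_width: 0.0855
```

>>> send_rows(series=[{"offset":[0.5,0.22,0],"angular":[0,0,0],"fingers":1},{"offset":[1,0.44,0],"angular":[0,0,0],"fingers":1}])

```text
clock: 2.02
position: [0.3324, -0.369, 0.3113]
ee_rot: [0.0, 0.708, 0.706, -0.0]
force: [0.6, 0.7, 0.5]
gripper_width: 0.0854
```

>>> send_rows(series=[{"offset":[0.5,0.22,0],"angular":[0,0,0],"fingers":1},{"offset":[1,0.44,0],"angular":[0,0,0],"fingers":1}])

```text
clock: 2.28
position: [0.3678, -0.289, 0.3115]
ee_rot: [0.0, 0.708, 0.706, -0.0]
force: [0.6, -0.4, 0.8]
gripper_width: 0.0855
```

>>> send_rows(series=[{"offset":[0.5,0.22,0],"angular":[0,0,0],"fingers":1},{"offset":[1,0.44,0],"angular":[0,0,0],"fingers":1},{"offset":[1,0.44,0],"angular":[0,0,0],"fingers":1}])

```text
clock: 2.65
position: [0.4036, -0.2083, 0.3115]
ee_rot: [0.0, 0.706, 0.708, 0.0]
force: [-0.5, 0.1, -1.0]
gripper_width: 0.0855
```

>>> send_rows(series=[{"offset":[0.5,0.22,0],"angular":[0,0,0],"fingers":1},{"offset":[1,0.44,0],"angular":[0,0,0],"fingers":1}])

```text
clock: 2.9
position: [0.4383, -0.1302, 0.3114]
ee_rot: [0.0, 0.709, 0.706, -0.0]
force: [-0.1, -0.1, -0.1]
gripper_width: 0.085
```

>>> send_rows(series=[{"offset":[0.5,0.22,0],"angular":[0,0,0],"fingers":1},{"offset":[1,0.44,0],"angular":[0,0,0],"fingers":1}])

```text
clock: 3.15
position: [0.474, -0.0498, 0.3114]
ee_rot: [0.0, 0.708, 0.706, -0.0]
force: [1.0, 0.2, -0.4]
gripper_width: 0.0857
```

>>> send_rows(series=[{"offset":[0.5,0.22,0],"angular":[0,0,-1],"fingers":1},{"offset":[1,0.44,0],"angular":[0,0,-1],"fingers":1},{"offset":[1,0.44,0],"angular":[0,0,-1],"fingers":1},{"offset":[1,0.44,0],"angular":[0,0,-1],"fingers":1},{"offset":[1,0.44,0],"angular":[0,0,-1],"fingers":1},{"offset":[1,0.44,0],"angular":[0,0,-1],"fingers":1},{"offset":[1,0.44,0],"angular":[0,0,-1],"fingers":1},{"offset":[1,0.44,0],"angular":[0,0,-1],"fingers":1},{"offset":[1,0.44,0],"angular":[0,0,-1],"fingers":1},{"offset":[1,0.44,0],"angular":[0,0,-1],"fingers":1}])

```text
clock: 4.4
position: [0.509, 0.0291, 0.3112]
ee_rot: [-0.0, 0.002, 1.0, -0.0]
force: [-0.3, 1.0, -0.4]
gripper_width: 0.0858
```

```bash
cat > snap.py <<'E'
from h import *
import sys
tag=sys.argv[1]
for n in sys.argv[2:]:
    s=get_state(); f=grab_frame(n)
    if n=="wrist": f["pose"]=wristP(f,s)
    np.savez(f"{n}{tag}.npz",**f); cv2.imwrite(f"pics/{n}{tag}.png",f["pixels"][:,:,::-1])
s=get_state(); print({k:np.round(s[k],4) for k in("clock","q","position","ee_rot","force","wrist_torque","gripper_width")})
E
python3 snap.py 1 wrist
```

```text
{'clock': np.float64(4.45), 'q': array([-4.7600e-02, -2.2910e-01,  1.8566e+00, -4.0000e-04,  1.5143e+00,
       -1.6144e+00]), 'position': array([0.5089, 0.0293, 0.3112]), 'ee_rot': array([-1.e-04,  2.e-03,  1.e+00, -2.e-04]), 'force': array([-0.0028,  0.3276, -0.273 ]), 'wrist_torque': array([-0.0063, -0.0399, -0.0374]), 'gripper_width': np.float64(0.0855)}
```

View pics/wrist1.png

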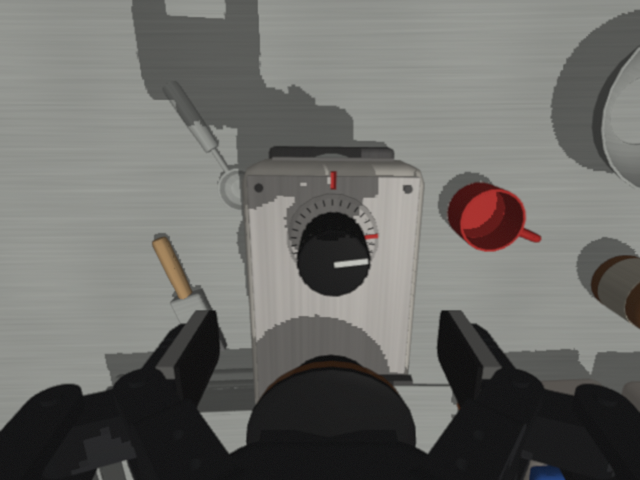

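```bash
python3 - <<'E'
from h import *
f=load("wrist1.npz"); P=f["pose"]; C=cloud(f,P)
im=f["pixels"][140:340,230:450,::-1]; cv2.imwrite("pics/w1c.png",cv2.resize(im,None,fx=3.5,fy=3.5,interpolation=cv2.INTER_CUBIC))
m=np.zeros((480,640),bool); m[190:310,280:390]=1
z=C[...,2]
t=m&(z>0.248)&(z<0.26); p=C[t]; print(len(p),np.median(p,0),cv2.minEnclosingCircle((p[:,:2]*1000).astype(np.float32)))
d=(abs(z-0.202)<.003); d[:, :230]=0; d[:,440:]=0; d[330:]=0;p=C[d]; print(cv2.minAreaRect((p[:,:2]*1000).astype(np.float32)),np.median(p[:,2]))
print(proj(f,[0.510,0.0325,0.253],P))
E
```

```text
4068 [0.5084142  0.0307147  0.25280993] ((510.0928649902344, 31.02326011657715), 22.202089309692383)
((523.9168701171875, 30.471542358398438), (116.97846984863281, 120.3497314453125), 89.2867660522461) 0.20191813356254146
[336.13011775 264.0858444 ]
```

View pics/w1c.png

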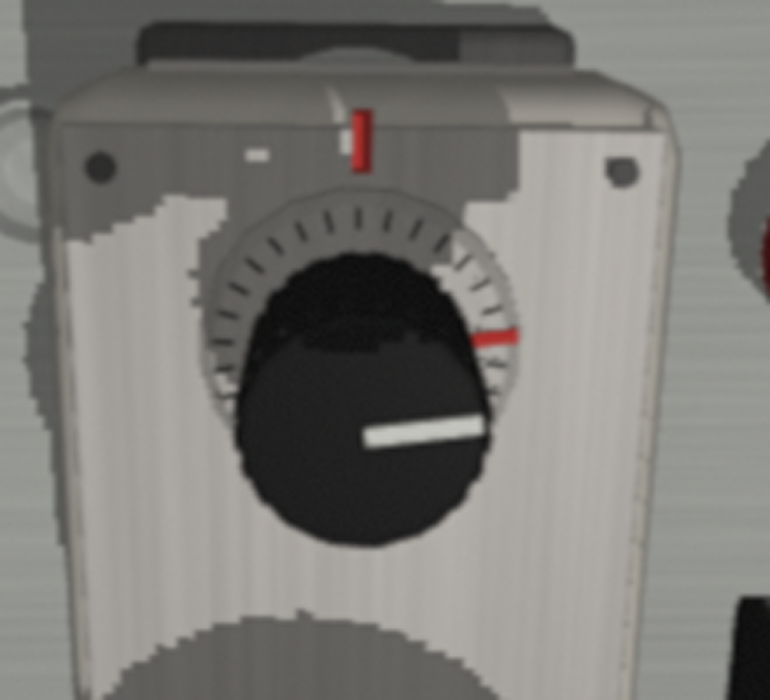

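The wrist view shows the dial top centred at about (334,263) with its white line pointing right to (368,262). The red deck index is at (333,180). I'll shift 2.5 mm in y and go down over the grip.

>>> send_rows(series=[{"offset":[0,0.03,0.3],"angular":[0,0,0],"fingers":1},{"offset":[0,0.03,0.6],"angular":[0,0,0],"fingers":1},{"offset":[0,0.03,0.6],"angular":[0,0,0],"fingers":1}])

```text
clock: 4.82
position: [0.5074, 0.0324, 0.261]
ee_rot: [-0.002, 0.001, 1.0, -0.0]
force: [1.0, -0.7, -0.4]
gripper_width: 0.0853
```

>>> send_rows(series=[{"offset":[0,0,0.3],"angular":[0,0,0],"fingers":1},{"offset":[0,0,0.58],"angular":[0,0,0],"fingers":1},{"offset":[0,0,0.58],"angular":[0,0,0],"fingers":1}])

```text
clock: 5.2
position: [0.508, 0.0326, 0.2162]
ee_rot: [-0.001, 0.001, 1.0, -0.0]
force: [-0.0, 0.3, -0.3]
gripper_width: 0.0855
```

```bash
python3 snap.py 2 side wrist; python3 - <<'E'
from h import *
f=load("side2.npz");im=f["pixels"][150:310,230:430,::-1]; cv2.imwrite("pics/s2c.png",cv2.resize(im,None,fx=3.5,fy=3.5,interpolation=cv2.INTER_CUBIC))
E
```

```text
{'clock': np.float64(5.3), 'q': array([-4.1100e-02, -1.8320e-01,  1.9721e+00, -1.0000e-04,  1.3508e+00,
       -1.6105e+00]), 'position': array([0.5093, 0.0327, 0.2185]), 'ee_rot': array([ 9.e-04,  7.e-04,  1.e+00, -1.e-04]), 'force': array([-0.3692, -0.2393, -0.6309]), 'wrist_torque': array([-0.0039, -0.0046, -0.0201]), 'gripper_width': np.float64(0.0855)}
```

View pics/s2c.png

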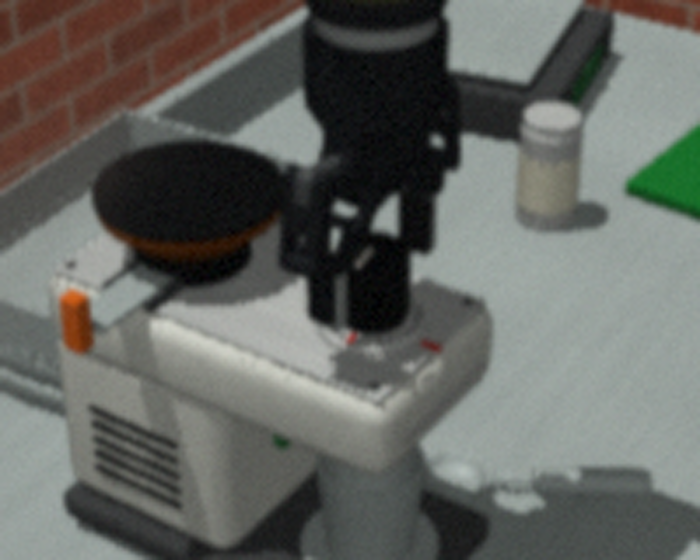

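View pics/wrist2.png

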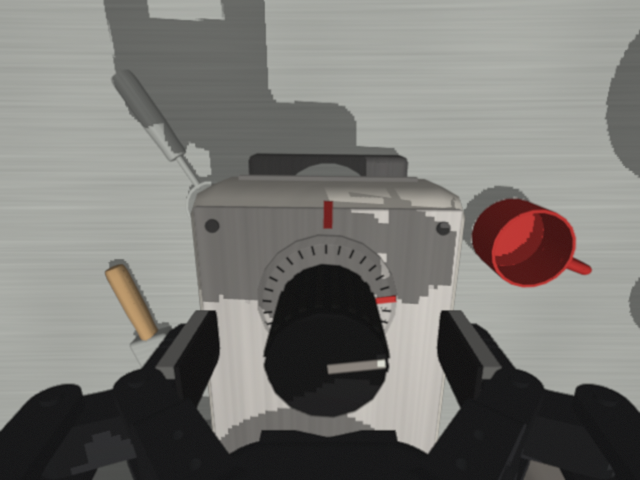

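The dial sits midway between the jaws: edges at 265 and 387, pads at 218 and 440. I'll close on it lightly.

>>> send_rows(series=[{"offset":[0,0,0],"angular":[0,0,0],"fingers":0.45},{"offset":[0,0,0],"angular":[0,0,0],"fingers":0.45},{"offset":[0,0,0],"angular":[0,0,0],"fingers":0.3},{"offset":[0,0,0],"angular":[0,0,0],"fingers":0.3},{"offset":[0,0,0],"angular":[0,0,0],"fingers":0.3},{"offset":[0,0,0],"angular":[0,0,0],"fingers":0.3}], newtons=20)

```text
clock: 6.05
position: [0.5089, 0.0321, 0.2181]
ee_rot: [0.001, 0.0, 1.0, -0.001]
force: [-1.3, -5.9, 5.4]
gripper_width: 0.0416
```

```bash
cat > st.py <<'E'
from h import *
s=get_state(); R=quatR(s["ee_rot"]).as_matrix(); psi=np.degrees(np.arctan2(R[1,0],R[0,0]))%360
print(round(s["clock"],2),"pos",np.round(s["position"],4),"psi",round(psi,2),"q6",round(np.degrees(s["q"][5]),2),"F",np.round(s["force"],2),"M",np.round(s["wrist_torque"],3),"w",round(s["gripper_width"],4),"jt6",round(s["joint_torque"][5],3))
E
python3 st.py; python3 snap.py 3 wrist
```

```text
6.05 pos [0.5089 0.0321 0.2181] psi 179.94 q6 -92.29 F [-1.28 -5.85  5.4 ] M [-0.873  0.217  0.002] w 0.0416 jt6 -0.001
{'clock': np.float64(6.1), 'q': array([-4.1400e-02, -1.8350e-01,  1.9730e+00, -1.9000e-03,  1.3506e+00,
       -1.6108e+00]), 'position': array([0.5089, 0.0321, 0.2181]), 'ee_rot': array([ 7.e-04,  5.e-04,  1.e+00, -9.e-04]), 'force': array([-1.5365, -4.9766,  5.8778]), 'wrist_torque': array([-0.8512,  0.225 , -0.0109]), 'gripper_width': np.float64(0.0413)}
```

>>> send_rows(series=[{"offset":[0,-0.01,0],"angular":[0,0,0.0333],"fingers":0.3},{"offset":[0,-0.01,0],"angular":[0,0,0.0667],"fingers":0.3},{"offset":[0,-0.01,0],"angular":[0,0,0.1],"fingers":0.3},{"offset":[0,-0.01,0],"angular":[0,0,0.1333],"fingers":0.3},{"offset":[0,-0.01,0],"angular":[0,0,0.1333],"fingers":0.3}])

```text
clock: 6.72
position: [0.5089, 0.0322, 0.2181]
ee_rot: [0.001, 0.105, 0.994, 0.0]
force: [-1.3, -1.2, 5.3]
gripper_width: 0.0413
```

```bash
python3 st.py; python3 snap.py 4 wrist
```

```text
6.72 pos [0.5089 0.0322 0.2181] psi 167.94 q6 -80.37 F [-1.29 -1.23  5.26] M [-0.355  0.242 -0.041] w 0.0413 jt6 0.048
{'clock': np.float64(6.775), 'q': array([-4.2300e-02, -1.8360e-01,  1.9730e+00,  2.0000e-04,  1.3506e+00,
       -1.4029e+00]), 'position': array([0.5089, 0.0321, 0.2181]), 'ee_rot': array([7.000e-04, 1.049e-01, 9.945e-01, 1.000e-04]), 'force': array([-1.5715, -1.8193,  5.4606]), 'wrist_torque': array([-0.4059,  0.2719, -0.0246]), 'gripper_width': np.float64(0.0415)}
```

View pics/wrist4.png

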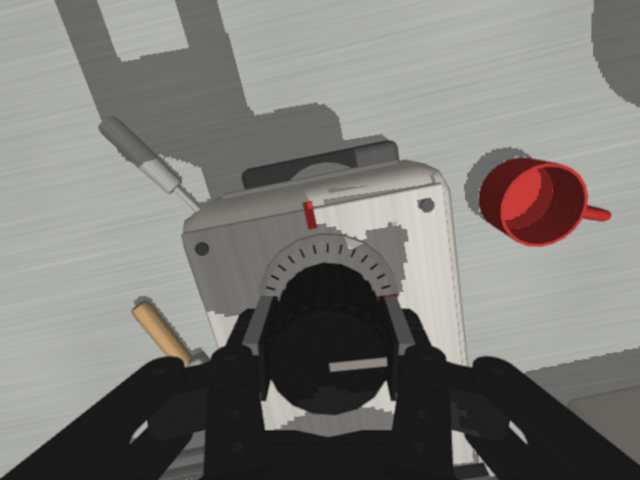

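View pics/wrist3.png

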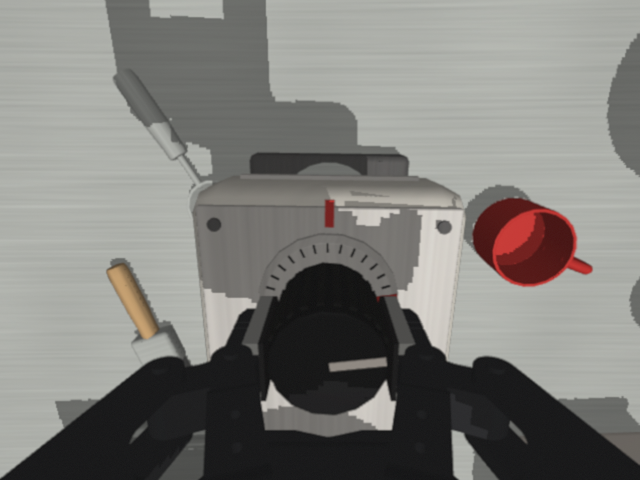

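The dial turned with the gripper: the white line is unchanged in the tool view, so nothing slipped. The nearest possible stop is at 48°, so I'll go on to 36° and measure the torque at the mid-click peaks after that.

>>> send_rows(series=[{"offset":[0,0,0],"angular":[0,0,0.0333],"fingers":0.3},{"offset":[0,0,0],"angular":[0,0,0.0667],"fingers":0.3},{"offset":[0,0,0],"angular":[0,0,0.1],"fingers":0.3},{"offset":[0,0,0],"angular":[0,0,0.1333],"fingers":0.3},{"offset":[0,0,0],"angular":[0,0,0.1667],"fingers":0.3},{"offset":[0,0,0],"angular":[0,0,0.2],"fingers":0.3},{"offset":[0,0,0],"angular":[0,0,0.2333],"fingers":0.3},{"offset":[0,0,0],"angular":[0,0,0.2667],"fingers":0.3},{"offset":[0,0,0],"angular":[0,0,0.2667],"fingers":0.3}])

```text
clock: 7.9
position: [0.509, 0.0324, 0.2181]
ee_rot: [0.001, 0.309, 0.951, 0.001]
force: [-0.5, -0.6, 4.8]
gripper_width: 0.0417
```

```bash
python3 st.py
```

```text
7.9 pos [0.509  0.0324 0.2181] psi 143.94 q6 -56.36 F [-0.54 -0.59  4.83] M [-0.222  0.201  0.06 ] w 0.0417 jt6 0.052
```

>>> send_rows(series=[{"offset":[0,0,0],"angular":[0,0,0.0333],"fingers":0.3},{"offset":[0,0,0],"angular":[0,0,0.0333],"fingers":0.3}])

```text
clock: 8.15
position: [0.509, 0.0325, 0.2181]
ee_rot: [0.001, 0.334, 0.943, 0.001]
force: [-0.7, -0.3, 5.1]
gripper_width: 0.0417
```

```bash
python3 st.py
```

```text
8.15 pos [0.509  0.0325 0.2181] psi 140.96 q6 -53.37 F [-0.66 -0.32  5.09] M [-0.253  0.183  0.022] w 0.0417 jt6 0.102
```

>>> send_rows(series=[{"offset":[0,0,0],"angular":[0,0,0.0333],"fingers":0.3},{"offset":[0,0,0],"angular":[0,0,0.0333],"fingers":0.3}])

```text
clock: 8.4
position: [0.5091, 0.0325, 0.2181]
ee_rot: [0.001, 0.359, 0.933, 0.001]
force: [-0.6, -0.7, 5.0]
gripper_width: 0.0413
```

```bash
python3 st.py
```

```text
8.4 pos [0.5091 0.0325 0.2181] psi 137.95 q6 -50.37 F [-0.61 -0.7   5.05] M [-0.288  0.206 -0.037] w 0.0413 jt6 0.041
```

>>> send_rows(series=[{"offset":[0,0,0],"angular":[0,0,0.0333],"fingers":0.3},{"offset":[0,0,0],"angular":[0,0,0.0667],"fingers":0.3},{"offset":[0,0,0],"angular":[0,0,0.0667],"fingers":0.3}])

```text
clock: 8.78
position: [0.5091, 0.0325, 0.2181]
ee_rot: [0.001, 0.407, 0.913, 0.001]
force: [0.2, -0.9, 4.5]
gripper_width: 0.0412
```

```bash
python3 st.py
```

```text
8.78 pos [0.5091 0.0325 0.2181] psi 131.95 q6 -44.37 F [ 0.21 -0.9   4.54] M [-0.225  0.137 -0.03 ] w 0.0412 jt6 0.053
```

At 48° (four clicks) the torque is still low. I'll probe in 2° steps from here.

>>> send_rows(series=[{"offset":[0,0,0],"angular":[0,0,0.0222],"fingers":0.3},{"offset":[0,0,0],"angular":[0,0,0.0222],"fingers":0.3}])

```text
clock: 9.02
position: [0.5091, 0.0325, 0.2181]
ee_rot: [0.001, 0.423, 0.906, 0.001]
force: [0.4, 0.4, 5.4]
gripper_width: 0.0415
```

```bash
python3 st.py
```

```text
9.03 pos [0.5091 0.0325 0.2181] psi 129.97 q6 -42.39 F [0.41 0.44 5.45] M [-0.215  0.139  0.082] w 0.0415 jt6 0.119
```

>>> send_rows(series=[{"offset":[0,0,0],"angular":[0,0,0.0222],"fingers":0.3},{"offset":[0,0,0],"angular":[0,0,0.0222],"fingers":0.3}])

```text
clock: 9.28
position: [0.5092, 0.0325, 0.2181]
ee_rot: [0.001, 0.439, 0.899, 0.001]
force: [-1.1, 0.1, 5.0]
gripper_width: 0.0419
```

```bash
python3 st.py
```

```text
9.28 pos [0.5092 0.0325 0.2181] psi 127.96 q6 -40.38 F [-1.1   0.13  4.97] M [-0.184  0.175  0.038] w 0.0419 jt6 0.073
```

>>> send_rows(series=[{"offset":[0,0,0],"angular":[0,0,0.0333],"fingers":0.3},{"offset":[0,0,0],"angular":[0,0,0.0667],"fingers":0.3},{"offset":[0,0,0],"angular":[0,0,0.0889],"fingers":0.3},{"offset":[0,0,0],"angular":[0,0,0.1],"fingers":0.3},{"offset":[0,0,0],"angular":[0,0,0.1],"fingers":0.3}])

```text
clock: 9.9
position: [0.5092, 0.0326, 0.2181]
ee_rot: [0.001, 0.508, 0.862, 0.001]
force: [0.4, -0.5, 5.2]
gripper_width: 0.0414
```

```bash
python3 st.py
```

```text
9.9 pos [0.5092 0.0326 0.2181] psi 118.98 q6 -31.4 F [ 0.42 -0.47  5.21] M [-0.099  0.083  0.055] w 0.0414 jt6 0.125
```

>>> send_rows(series=[{"offset":[0,0,0],"angular":[0,0,0.0111],"fingers":0.3},{"offset":[0,0,0],"angular":[0,0,0.0111],"fingers":0.3}])

```text
clock: 10.15
position: [0.5092, 0.0326, 0.2181]
ee_rot: [0.001, 0.515, 0.857, 0.001]
force: [0.9, 0.2, 5.9]
gripper_width: 0.0415
```

```bash
python3 st.py
```

```text
10.15 pos [0.5092 0.0326 0.2181] psi 117.98 q6 -30.4 F [0.89 0.24 5.92] M [-0.125  0.104  0.14 ] w 0.0415 jt6 0.115
```

>>> send_rows(series=[{"offset":[0,0,0],"angular":[0,0,0.0111],"fingers":0.3},{"offset":[0,0,0],"angular":[0,0,0.0222],"fingers":0.3},{"offset":[0,0,0],"angular":[0,0,0.0222],"fingers":0.3}])

```text
clock: 10.52
position: [0.5093, 0.0326, 0.2181]
ee_rot: [0.001, 0.53, 0.848, 0.001]
force: [1.1, 1.0, 5.0]
gripper_width: 0.0413
```

```bash
python3 st.py
```

```text
10.53 pos [0.5093 0.0326 0.2181] psi 115.98 q6 -28.4 F [1.07 1.03 5.02] M [-0.058  0.111  0.092] w 0.0413 jt6 0.069
```

Past the fifth detent's peak with no stop. On to 1° past the sixth click (total 73°).

>>> send_rows(series=[{"offset":[0,0,0],"angular":[0,0,0.0333],"fingers":0.3},{"offset":[0,0,0],"angular":[0,0,0.0667],"fingers":0.3},{"offset":[0,0,0],"angular":[0,0,0.0889],"fingers":0.3},{"offset":[0,0,0],"angular":[0,0,0.1],"fingers":0.3},{"offset":[0,0,0],"angular":[0,0,0.1],"fingers":0.3}])

```text
clock: 11.15
position: [0.5093, 0.0327, 0.2181]
ee_rot: [0.001, 0.595, 0.804, 0.001]
force: [0.6, 0.8, 5.0]
gripper_width: 0.0416
```

```bash
python3 st.py
```

```text
11.15 pos [0.5093 0.0327 0.2181] psi 106.99 q6 -19.41 F [0.6  0.76 4.98] M [-0.04   0.042  0.092] w 0.0416 jt6 0.125
```

>>> send_rows(series=[{"offset":[0,0,0],"angular":[0,0,0.0111],"fingers":0.3},{"offset":[0,0,0],"angular":[0,0,0.0111],"fingers":0.3}])

```text
clock: 11.4
position: [0.5094, 0.0327, 0.2181]
ee_rot: [0.001, 0.602, 0.799, 0.001]
force: [1.0, -0.3, 3.9]
gripper_width: 0.0416
```

```bash
python3 st.py
```

```text
11.4 pos [0.5094 0.0327 0.2181] psi 105.99 q6 -18.41 F [ 1.01 -0.33  3.89] M [-0.049  0.049  0.081] w 0.0416 jt6 0.115
```

Same signature as click 5, so it isn't the stop. On past it to click 7 + 1° (85°).

>>> send_rows(series=[{"offset":[0,0,0],"angular":[0,0,0.0111],"fingers":0.3},{"offset":[0,0,0],"angular":[0,0,0.0222],"fingers":0.3},{"offset":[0,0,0],"angular":[0,0,0.0222],"fingers":0.3}])

```text
clock: 11.78
position: [0.5094, 0.0327, 0.2181]
ee_rot: [0.001, 0.616, 0.788, 0.001]
force: [0.5, 1.4, 5.0]
gripper_width: 0.0417
```

```bash
python3 st.py
```

```text
11.78 pos [0.5094 0.0327 0.2181] psi 103.98 q6 -16.4 F [0.48 1.39 4.97] M [-0.076  0.05   0.033] w 0.0417 jt6 0.07
```

>>> send_rows(series=[{"offset":[0,0,0],"angular":[0,0,0.0333],"fingers":0.3},{"offset":[0,0,0],"angular":[0,0,0.0667],"fingers":0.3},{"offset":[0,0,0],"angular":[0,0,0.0889],"fingers":0.3},{"offset":[0,0,0],"angular":[0,0,0.1],"fingers":0.3},{"offset":[0,0,0],"angular":[0,0,0.1],"fingers":0.3}])

```text
clock: 12.4
position: [0.5095, 0.0327, 0.2181]
ee_rot: [0.001, 0.676, 0.737, 0.002]
force: [1.2, 0.4, 5.6]
gripper_width: 0.0415
```

```bash
python3 st.py
```

```text
12.4 pos [0.5095 0.0327 0.2181] psi 94.99 q6 -7.41 F [1.2  0.39 5.61] M [ 0.092 -0.113  0.131] w 0.0415 jt6 0.126
```

>>> send_rows(series=[{"offset":[0,0,0],"angular":[0,0,0.0111],"fingers":0.3},{"offset":[0,0,0],"angular":[0,0,0.0111],"fingers":0.3}])

```text
clock: 12.65
position: [0.5095, 0.0327, 0.2181]
ee_rot: [0.001, 0.682, 0.731, 0.002]
force: [2.0, 0.7, 5.5]
gripper_width: 0.0415
```

```bash
python3 st.py
```

```text
12.65 pos [0.5095 0.0327 0.2181] psi 93.99 q6 -6.41 F [2.01 0.68 5.52] M [ 0.132 -0.056  0.145] w 0.0415 jt6 0.116
```

Same again. Next is click 8 + 1° (97°).

>>> send_rows(series=[{"offset":[0,0,0],"angular":[0,0,0.0111],"fingers":0.3},{"offset":[0,0,0],"angular":[0,0,0.0222],"fingers":0.3},{"offset":[0,0,0],"angular":[0,0,0.0222],"fingers":0.3}])

```text
clock: 13.02
position: [0.5095, 0.0327, 0.2181]
ee_rot: [0.001, 0.695, 0.719, 0.002]
force: [1.6, 0.8, 4.8]
gripper_width: 0.0412
```

```bash
python3 st.py
```

```text
13.03 pos [0.5095 0.0327 0.2181] psi 91.98 q6 -4.4 F [1.64 0.81 4.82] M [ 0.099 -0.107  0.024] w 0.0412 jt6 0.07
```

>>> send_rows(series=[{"offset":[0,0,0],"angular":[0,0,0.0333],"fingers":0.3},{"offset":[0,0,0],"angular":[0,0,0.0667],"fingers":0.3},{"offset":[0,0,0],"angular":[0,0,0.0889],"fingers":0.3},{"offset":[0,0,0],"angular":[0,0,0.1],"fingers":0.3},{"offset":[0,0,0],"angular":[0,0,0.1],"fingers":0.3}])

```text
clock: 13.65
position: [0.5096, 0.0327, 0.2181]
ee_rot: [0.001, 0.749, 0.663, 0.002]
force: [3.0, 1.0, 4.7]
gripper_width: 0.0417
```

```bash
python3 st.py
```

```text
13.65 pos [0.5096 0.0327 0.2181] psi 82.99 q6 4.58 F [2.99 0.98 4.68] M [ 0.081 -0.189  0.129] w 0.0417 jt6 0.125
```

>>> send_rows(series=[{"offset":[0,0,0],"angular":[0,0,0.0111],"fingers":0.3},{"offset":[0,0,0],"angular":[0,0,0.0111],"fingers":0.3}])

```text
clock: 13.9
position: [0.5096, 0.0327, 0.2181]
ee_rot: [0.001, 0.755, 0.656, 0.002]
force: [2.6, 1.4, 5.8]
gripper_width: 0.0412
```

```bash
python3 st.py
```

```text
13.9 pos [0.5096 0.0327 0.2181] psi 82.01 q6 5.57 F [2.58 1.4  5.81] M [ 0.156 -0.26   0.172] w 0.0412 jt6 0.202
```

The torque is 0.20 here against 0.115 at the same point in earlier clicks, which suggests the stop. I'll add 1° more to confirm and hold.

>>> send_rows(series=[{"offset":[0,0,0],"angular":[0,0,0.0111],"fingers":0.3},{"offset":[0,0,0],"angular":[0,0,0.0111],"fingers":0.3}])

```text
clock: 14.15
position: [0.5097, 0.0327, 0.2181]
ee_rot: [0.001, 0.76, 0.65, 0.002]
force: [2.8, 2.0, 5.1]
gripper_width: 0.0414
```

```bash
python3 st.py
```

```text
14.15 pos [0.5097 0.0327 0.2181] psi 81.03 q6 6.55 F [2.8  1.99 5.15] M [ 0.123 -0.223  0.279] w 0.0414 jt6 0.32
```

The torque is climbing steeply, about 0.12 N m per degree and now 0.28, so this is the hard stop, at click 8. I'll hold briefly, look, then back off. I'm counting 72° from click 8's nominal angle (tool angle psi 84 → 156).

>>> send_rows(series=[{"offset":[0,0,0],"angular":[0,0,0],"fingers":0.3},{"offset":[0,0,0],"angular":[0,0,0],"fingers":0.3},{"offset":[0,0,0],"angular":[0,0,0],"fingers":0.3}])

```text
clock: 14.52
position: [0.5097, 0.0327, 0.2181]
ee_rot: [0.001, 0.76, 0.65, 0.002]
force: [2.9, 1.3, 5.9]
gripper_width: 0.0412
```

```bash
python3 st.py; python3 snap.py 5 wrist
```

```text
14.53 pos [0.5097 0.0327 0.2181] psi 81.04 q6 6.55 F [2.93 1.25 5.93] M [ 0.088 -0.258  0.292] w 0.0412 jt6 0.301
{'clock': np.float64(14.575), 'q': array([-4.1800e-02, -1.8310e-01,  1.9727e+00,  1.5000e-03,  1.3486e+00,
        1.1420e-01]), 'position': array([0.5097, 0.0327, 0.2181]), 'ee_rot': array([7.000e-04, 7.602e-01, 6.497e-01, 1.700e-03]), 'force': array([3.6662, 1.343 , 5.2109]), 'wrist_torque': array([ 0.0901, -0.2175,  0.2914]), 'gripper_width': np.float64(0.0413)}
```

View pics/wrist5.png

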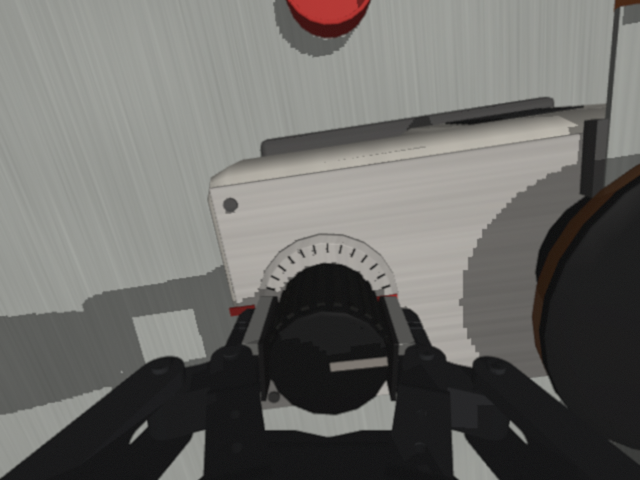

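The tool view shows the white line at (330,367)–(386,363), essentially unchanged, so slip is minimal. Backing off 75° of tool motion (3° of wind-up plus 72°).

>>> send_rows(series=[{"offset":[0,0,0],"angular":[0,0,-0.0333],"fingers":0.3},{"offset":[0,0,0],"angular":[0,0,-0.0833],"fingers":0.3},{"offset":[0,0,0],"angular":[0,0,-0.1333],"fingers":0.3},{"offset":[0,0,0],"angular":[0,0,-0.1833],"fingers":0.3},{"offset":[0,0,0],"angular":[0,0,-0.2333],"fingers":0.3},{"offset":[0,0,0],"angular":[0,0,-0.2833],"fingers":0.3},{"offset":[0,0,0],"angular":[0,0,-0.3333],"fingers":0.3},{"offset":[0,0,0],"angular":[0,0,-0.3833],"fingers":0.3},{"offset":[0,0,0],"angular":[0,0,-0.4333],"fingers":0.3},{"offset":[0,0,0],"angular":[0,0,-0.4333],"fingers":0.3}])

```text
clock: 15.82
position: [0.5092, 0.0326, 0.2181]
ee_rot: [0.001, 0.5, 0.866, 0.001]
force: [0.6, 0.5, 5.6]
gripper_width: 0.0411
```

>>> send_rows(series=[{"offset":[0,0,0],"angular":[0,0,-0.05],"fingers":0.3},{"offset":[0,0,0],"angular":[0,0,-0.1],"fingers":0.3},{"offset":[0,0,0],"angular":[0,0,-0.15],"fingers":0.3},{"offset":[0,0,0],"angular":[0,0,-0.2],"fingers":0.3},{"offset":[0,0,0],"angular":[0,0,-0.25],"fingers":0.3},{"offset":[0,0,0],"angular":[0,0,-0.3],"fingers":0.3},{"offset":[0,0,0],"angular":[0,0,-0.35],"fingers":0.3},{"offset":[0,0,0],"angular":[0,0,-0.38],"fingers":0.3},{"offset":[0,0,0],"angular":[0,0,-0.4],"fingers":0.3},{"offset":[0,0,0],"angular":[0,0,-0.4],"fingers":0.3},{"offset":[0,0,0],"angular":[0,0,-0.4],"fingers":0.3}])

```text
clock: 17.2
position: [0.509, 0.0323, 0.2181]
ee_rot: [0.001, 0.208, 0.978, 0.0]
force: [-0.6, 0.9, 7.2]
gripper_width: 0.0413
```

```bash
python3 st.py; python3 snap.py 6 wrist
```

```text
17.2 pos [0.509  0.0323 0.2181] psi 155.98 q6 -68.4 F [-0.58  0.92  7.18] M [-0.207  0.141  0.011] w 0.0413 jt6 0.009
{'clock': np.float64(17.25), 'q': array([-4.2200e-02, -1.8360e-01,  1.9731e+00,  4.0000e-04,  1.3505e+00,
       -1.1939e+00]), 'position': array([0.5089, 0.0323, 0.2181]), 'ee_rot': array([7.000e-04, 2.081e-01, 9.781e-01, 3.000e-04]), 'force': array([-0.61  , -0.1049,  5.968 ]), 'wrist_torque': array([-0.2064,  0.1034,  0.0563]), 'gripper_width': np.float64(0.0414)}
```

View pics/wrist6.png

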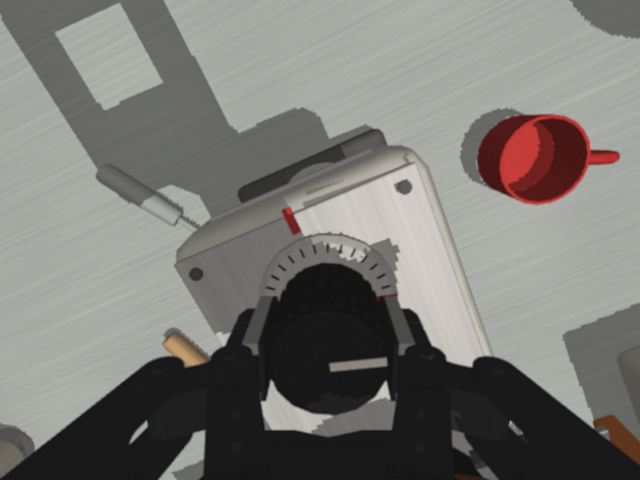

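```bash
cat > line.py <<'E'
from h import *
import sys
for t in sys.argv[1:]:
    f=load(f"wrist{t}.npz"); P=f["pose"]; im=f["pixels"].astype(int)
    # line bright on black cap: restrict near predicted cap
    v,u=np.mgrid[:480,:640]
    C=np.zeros((480,640,3)); r=ray(f,u,v)@P[:3,:3].T; C=P[:3,3]+r*((0.2535-P[2,3])/r[...,2])[...,None]
    m=(np.hypot(C[...,0]-.5095,C[...,1]-.0318)<.0195)&(im.min(2)>85)&(abs(im.max(2)-im.min(2))<40)
    p=C[m][:,:2]; c=p.mean(0); w,V=np.linalg.eigh(np.cov(p.T)); d=V[:,1]
    if d@(c-[.5095,.0318])<0:d=-d
    a=np.degrees(np.arctan2(d[1],d[0])); R=P[:3,:3]
    print(t,m.sum(),"centroid",c.round(4),"len",(4*np.sqrt(w)*1000).round(1),"world angle",round(a,2))
E
python3 line.py 1 2 3 4 5 6
```

```text
1 227 centroid [0.5093 0.041 ] len [ 8.9 22.6] world angle 92.95
2 552 centroid [0.5101 0.0418] len [13.8 22.9] world angle 86.08
3 554 centroid [0.5105 0.0415] len [18.  22.2] world angle 75.09
4 519 centroid [0.5118 0.0412] len [12.6 22.1] world angle 75.56
5 437 centroid [0.5197 0.0307] len [ 6.1 22.8] world angle 2.78
6 490 centroid [0.5132 0.0406] len [ 6.5 22. ] world angle 70.39
```

```bash
sed -i 's/^    p=C\[m\].*c=p.mean/    n,L,S,_=cv2.connectedComponentsWithStats(m.astype(np.uint8)); m=L==1+np.argmax(S[1:,4]); print(S[1:,:].tolist()[:5])\n    p=C[m][:,:2]; c=p.mean/' line.py; sed -i 's/<.0195/<.017/' line.py; python3 line.py 1 2 3 4 5 6
```

```text
[[334, 259, 31, 9, 198]]
1 198 centroid [0.5091 0.0399] len [ 4.5 20.2] world angle 96.53
[[328, 360, 52, 14, 442]]
2 442 centroid [0.5092 0.04  ] len [ 3.8 20. ] world angle 96.85
[[329, 358, 53, 13, 445]]
3 445 centroid [0.5089 0.0401] len [ 3.8 20.2] world angle 96.56
[[329, 358, 53, 14, 443]]
4 443 centroid [0.5109 0.0401] len [ 3.8 20.1] world angle 84.56
[[330, 358, 47, 13, 369]]
5 369 centroid [0.5186 0.0308] len [ 3.6 17.9] world angle -1.91
[[330, 358, 51, 14, 432]]
6 432 centroid [0.5127 0.0396] len [ 3.8 19.6] world angle 72.9
```

The line's world angles are 96.5° at the start, −1.9° pressed on the stop, and 72.9° now. That is two clicks (23.7°) from the start, with the stop at eight clicks, so six clicks back. I'll let go and rise.

>>> send_rows(series=[{"offset":[0,0,0],"angular":[0,0,0],"fingers":0.6},{"offset":[0,0,0],"angular":[0,0,0],"fingers":1},{"offset":[0,0,0],"angular":[0,0,0],"fingers":1},{"offset":[0,0,0],"angular":[0,0,0],"fingers":1},{"offset":[0,0,-0.3],"angular":[0,0,0],"fingers":1},{"offset":[0,0,-0.7],"angular":[0,0,0],"fingers":1},{"offset":[0,0,-1],"angular":[0,0,0],"fingers":1},{"offset":[0,0,-1],"angular":[0,0,0],"fingers":1},{"offset":[0,0,-1],"angular":[0,0,0],"fingers":1}])

```text
clock: 18.38
position: [0.508, 0.0321, 0.2956]
ee_rot: [-0.001, 0.208, 0.978, -0.0]
force: [-0.0, 0.2, -0.8]
gripper_width: 0.0855
```

```bash
python3 st.py; python3 snap.py 7 wrist side; python3 line.py 7
```

```text
18.38 pos [0.508  0.0321 0.2956] psi 155.97 q6 -68.4 F [-0.01  0.19 -0.84] M [-0.03  -0.017  0.015] w 0.0855 jt6 -0.0
{'clock': np.float64(18.475), 'q': array([-0.0424, -0.2243,  1.8792,  0.    ,  1.4896, -1.1938]), 'position': array([0.5078, 0.0321, 0.295 ]), 'ee_rot': array([-1.400e-03,  2.081e-01,  9.781e-01, -2.000e-04]), 'force': array([ 0.9077, -0.4263, -0.8904]), 'wrist_torque': array([ 0.0033, -0.0004, -0.0883]), 'gripper_width': np.float64(0.0854)}
[[330, 272, 33, 8, 190]]
7 190 centroid [0.513  0.0396] len [ 3.9 19.2] world angle 72.19
```

View pics/wrist7.png

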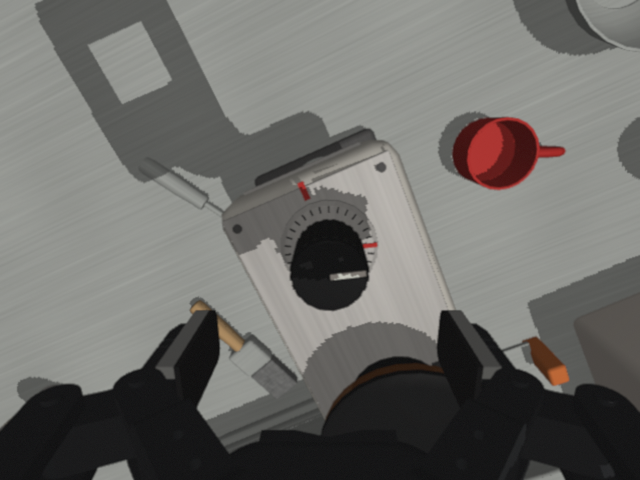

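```bash
sed 's/<.017/<.0185/; s/min(2)>85/min(2)>70/' line.py > l2.py; python3 l2.py 3 4 5 6 7; python3 - <<'E'
from h import *
a=[load(f"wrist{t}.npz")["pixels"][330:400,290:420,::-1] for t in "356"]
cv2.imwrite("pics/cmp.png",cv2.resize(np.vstack(a),None,fx=2.7,fy=2.7,interpolation=cv2.INTER_NEAREST))
f=load("wrist7.npz"); P=f["pose"];C=cloud(f,P); im=f["pixels"].astype(int)
o=(im[...,0]>120)&(im[...,1]<130)&(im[...,2]<70)&(im[...,0]>im[...,1]*1.5)&(C[...,2]>.19)&(C[...,1]>.11)&(C[...,2]<.25)
p=C[o];print(len(p),np.percentile(p,[3,50,97],axis=0)); t=p[p[:,2]>.229]; print(len(t),np.percentile(t,[3,50,97],axis=0))
E
```

```text
[[329, 357, 57, 15, 527]]
3 527 centroid [0.5089 0.0408] len [ 4.2 22. ] world angle 96.85
[[329, 357, 57, 15, 526]]
4 526 centroid [0.5109 0.0407] len [ 4.2 21.9] world angle 84.88
[[330, 358, 52, 14, 455]]
5 455 centroid [0.5194 0.0308] len [ 3.9 20. ] world angle -2.03
[[329, 357, 57, 15, 515]]
6 515 centroid [0.513  0.0403] len [ 4.1 21.6] world angle 72.76
[[330, 271, 36, 10, 230]]
7 230 centroid [0.5131 0.0401] len [ 4.3 21.2] world angle 72.75
305 [[0.6347597  0.1287888  0.23051835]
 [0.64030208 0.13389533 0.2316834 ]
 [0.64699198 0.1390632  0.23283851]]
305 [[0.6347597  0.1287888  0.23051835]
 [0.64030208 0.13389533 0.2316834 ]
 [0.64699198 0.1390632  0.23283851]]
```

View pics/cmp.png

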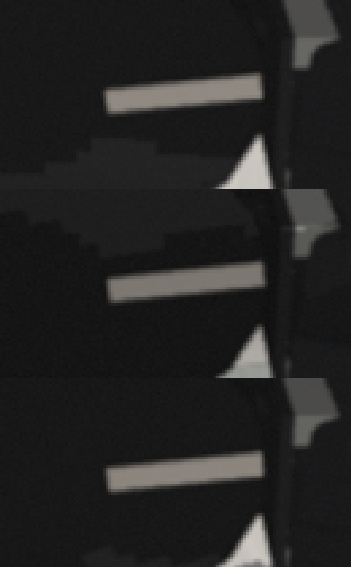

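The dial settled at 72.7°, 24.1° or two clicks from the start, which matches six clicks from the stop. The wrist view shows the orange tab at (548,360), centred near (0.640, 0.134–0.136). I'll move above it with the jaws opening along x.

>>> send_rows(series=[{"offset":[-0.1,0.2,0],"angular":[0,0,0.11],"fingers":1},{"offset":[-0.2,0.4,0],"angular":[0,0,0.22],"fingers":1},{"offset":[-0.3,0.6,0],"angular":[0,0,0.33],"fingers":1},{"offset":[-0.4,0.8,0],"angular":[0,0,0.44],"fingers":1},{"offset":[-0.5,0.92,0],"angular":[0,0,0.55],"fingers":1},{"offset":[-0.5,0.92,0],"angular":[0,0,0.66],"fingers":1},{"offset":[-0.5,0.92,0],"angular":[0,0,0.733],"fingers":1},{"offset":[-0.5,0.92,0],"angular":[0,0,0.733],"fingers":1}])

```text
clock: 19.48
position: [0.5745, 0.083, 0.2954]
ee_rot: [-0.001, 0.707, 0.708, -0.001]
force: [-0.7, -0.6, 0.3]
gripper_width: 0.0853
```

>>> send_rows(series=[{"offset":[0.3,0.4,0],"angular":[0,0,0],"fingers":1},{"offset":[0.64,0.83,0],"angular":[0,0,0],"fingers":1},{"offset":[0.64,0.83,0],"angular":[0,0,0],"fingers":1},{"offset":[0.64,0.83,0],"angular":[0,0,0],"fingers":1}])

```text
clock: 19.98
position: [0.6409, 0.134, 0.2961]
ee_rot: [-0.0, 0.707, 0.708, -0.001]
force: [-0.4, -0.3, -0.9]
gripper_width: 0.0854
```

```bash
python3 st.py; python3 snap.py 8 wrist side; python3 - <<'E'
from h import *
for n in("wrist","side"):
    f=load(n+"8.npz"); C=cloud(f); im=f["pixels"].astype(int)
    o=(im[...,0]>120)&(im[...,1]<130)&(im[...,2]<70)&(im[...,0]>im[...,1]*1.5)&(C[...,2]>.19)&(C[...,1]>.11)&(C[...,1]<.16)&(C[...,2]<.25)
    p=C[o];print(n,len(p),np.percentile(p,[3,50,97],axis=0).round(4))
E
```

```text
19.98 pos [0.6409 0.134  0.2961] psi 90.07 q6 7.05 F [-0.43 -0.33 -0.87] M [-0.031 -0.058  0.018] w 0.0854 jt6 -0.008
{'clock': np.float64(20.075), 'q': array([ 1.2370e-01,  1.0230e-01,  1.5642e+00, -1.0000e-04,  1.4754e+00,
        1.2360e-01]), 'position': array([0.6408, 0.1337, 0.2969]), 'ee_rot': array([-0.000e+00,  7.071e-01,  7.072e-01, -2.000e-04]), 'force': array([-0.9049,  0.197 , -0.0288]), 'wrist_torque': array([ 0.023 , -0.0446, -0.0224]), 'gripper_width': np.float64(0.0855)}
wrist 415 [[0.6355 0.1296 0.23  ]
 [0.6414 0.1352 0.2316]
 [0.6478 0.14   0.233 ]]
side 73 [[0.6339 0.1333 0.1994]
 [0.6398 0.1396 0.2217]
 [0.646  0.1418 0.2344]]
```

View pics/wrist8.png

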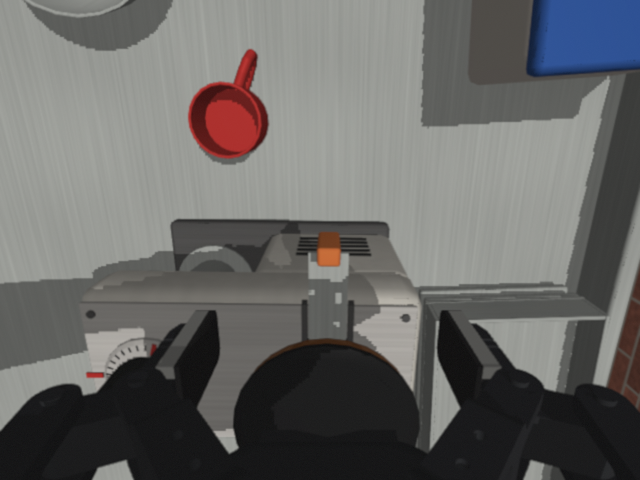

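```bash
python3 - <<'E'
from h import *
f=load("wrist8.npz"); C=cloud(f)
for u,v in[(312,262),(328,240),(328,258),(328,270),(328,290),(312,275),(345,275),(328,320),(345,320)]: print(u,v,C[v,u].round(4),f["pixels"][v,u])
cv2.imwrite("pics/w8c.png",cv2.resize(f["pixels"][215:345,260:400,::-1],None,fx=4,fy=4,interpolation=cv2.INTER_CUBIC))
E
```

```text
312 262 [0.631  0.1229 0.2099] [151 154 148]
328 240 [0.6414 0.1399 0.2162] [107  60  32]
328 258 [0.6414 0.134  0.2322] [197 108  58]
328 270 [0.6414 0.1169 0.209 ] [153 155 151]
328 290 [0.6414 0.1023 0.2086] [93 94 91]
312 275 [0.6309 0.1136 0.2096] [158 160 155]
345 275 [0.6526 0.1135 0.2093] [152 154 149]
328 320 [0.6414 0.0798 0.2087] [93 95 92]
345 320 [0.6531 0.0799 0.2089] [96 97 94]
```

View pics/w8c.png

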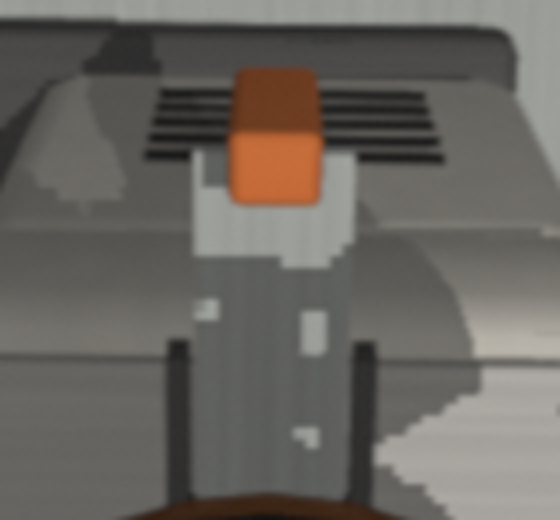

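The tab's top spans x 0.634–0.648 and y 0.129–0.141. The slide plate behind it is wider than the tab (z 0.209, out to y 0.129), so I'll grip the tab 8 mm further out to stay off the plate.

>>> send_rows(series=[{"offset":[0.11,0,0.3],"angular":[0,0,0],"fingers":1},{"offset":[0.11,0,0.6],"angular":[0,0,0],"fingers":1},{"offset":[0.11,0,0.6],"angular":[0,0,0],"fingers":1}])

```text
clock: 20.45
position: [0.6396, 0.1423, 0.2467]
ee_rot: [-0.001, 0.707, 0.707, -0.002]
force: [0.0, 0.5, -0.1]
gripper_width: 0.085
```

>>> send_rows(series=[{"offset":[0,0,0.3],"angular":[0,0,0],"fingers":0.8},{"offset":[0,0,0.55],"angular":[0,0,0],"fingers":0.5},{"offset":[0,0,0.55],"angular":[0,0,0],"fingers":0.4},{"offset":[0,0,0.55],"angular":[0,0,0],"fingers":0.4}])

```text
clock: 20.95
position: [0.6418, 0.143, 0.2059]
ee_rot: [0.0, 0.707, 0.707, 0.0]
force: [0.6, 0.3, -0.1]
gripper_width: 0.0342
```

```bash
python3 st.py; python3 snap.py 9 wrist side;  python3 - <<'E'
from h import *
f=load("side9.npz");cv2.imwrite("pics/s9c.png",cv2.resize(f["pixels"][170:310,200:380,::-1],None,fx=4,fy=4,interpolation=cv2.INTER_CUBIC))
E
```

```text
20.95 pos [0.6418 0.143  0.2059] psi 90.0 q6 7.89 F [ 0.61  0.33 -0.12] M [ 0.011 -0.028 -0.011] w 0.0342 jt6 -0.001
{'clock': np.float64(21.05), 'q': array([ 0.1377,  0.1554,  1.6577, -0.    ,  1.3264,  0.1377]), 'position': array([0.6421, 0.1431, 0.2064]), 'ee_rot': array([7.000e-04, 7.071e-01, 7.071e-01, 9.000e-04]), 'force': array([-0.4141, -1.75  ,  0.7462]), 'wrist_torque': array([ 0.028 , -0.0193, -0.0208]), 'gripper_width': np.float64(0.0341)}
```

View pics/wrist9.png

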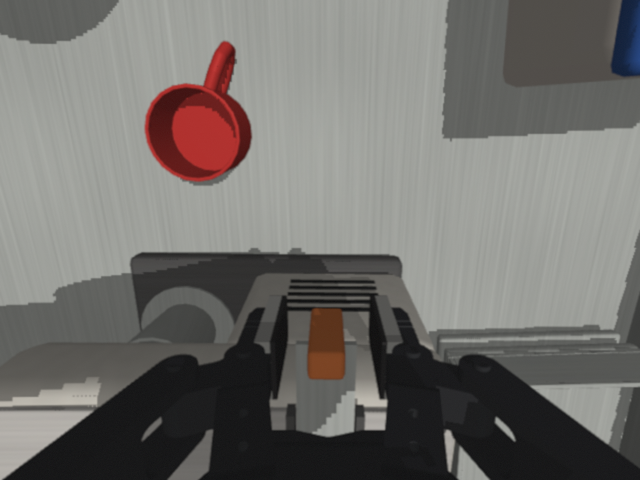

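View pics/s9c.png

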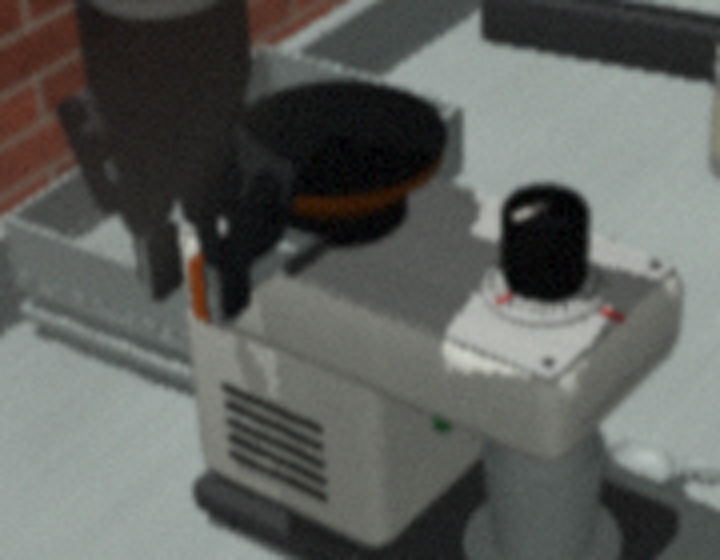

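The tab is at (326,345), between pads at 282 and 378. Closing, then pulling out to +36 mm.

>>> send_rows(series=[{"offset":[0,0,0],"angular":[0,0,0],"fingers":0.05},{"offset":[0,0,0],"angular":[0,0,0],"fingers":0.05},{"offset":[0,0,0],"angular":[0,0,0],"fingers":0.05},{"offset":[0,0,0],"angular":[0,0,0],"fingers":0.05}], newtons=25)

```text
clock: 21.55
position: [0.6411, 0.1431, 0.206]
ee_rot: [-0.0, 0.707, 0.707, -0.0]
force: [-5.1, 0.1, 6.4]
gripper_width: 0.0139
```

>>> send_rows(series=[{"offset":[0.05,0,0],"angular":[0,0,0],"fingers":0.05},{"offset":[0.1,0,0],"angular":[0,0,0],"fingers":0.05},{"offset":[0.16,0,0],"angular":[0,0,0],"fingers":0.05},{"offset":[0.22,0,0],"angular":[0,0,0],"fingers":0.05},{"offset":[0.28,0,0],"angular":[0,0,0],"fingers":0.05},{"offset":[0.34,0,0],"angular":[0,0,0],"fingers":0.05},{"offset":[0.4,0,0],"angular":[0,0,0],"fingers":0.05},{"offset":[0.4,0,0],"angular":[0,0,0],"fingers":0.05}])

```text
clock: 22.55
position: [0.6415, 0.1751, 0.206]
ee_rot: [0.0, 0.707, 0.707, 0.0]
force: [-4.3, -0.4, 5.7]
gripper_width: 0.0134
```

```bash
python3 st.py
```

```text
22.55 pos [0.6415 0.1751 0.206 ] psi 90.01 q6 10.64 F [-4.3  -0.36  5.68] M [-0.187  0.671 -0.133] w 0.0134 jt6 -0.049
```

Gripped at 13.9 mm and pulled 32 mm so far. Another 4 mm.

>>> send_rows(series=[{"offset":[0.02,0,0],"angular":[0,0,0],"fingers":0.05},{"offset":[0.035,0,0],"angular":[0,0,0],"fingers":0.05},{"offset":[0.05,0,0],"angular":[0,0,0],"fingers":0.05},{"offset":[0.05,0,0],"angular":[0,0,0],"fingers":0.05}])

```text
clock: 23.05
position: [0.6415, 0.1781, 0.206]
ee_rot: [0.001, 0.707, 0.707, -0.0]
force: [-4.0, -2.5, 5.8]
gripper_width: 0.0134
```

```bash
python3 st.py
```

```text
23.05 pos [0.6415 0.1781 0.206 ] psi 89.99 q6 10.98 F [-3.96 -2.54  5.8 ] M [-0.57   0.667 -0.049] w 0.0134 jt6 -0.046
```

It came to rest 35 mm out, against the end stop (commanded 36). I'll release and rise.

>>> send_rows(series=[{"offset":[0,0,0],"angular":[0,0,0],"fingers":0.6},{"offset":[0,0,0],"angular":[0,0,0],"fingers":0.6},{"offset":[0,0,0],"angular":[0,0,0],"fingers":0.6},{"offset":[0,0,-0.3],"angular":[0,0,0],"fingers":0.6},{"offset":[0,0,-0.7],"angular":[0,0,0],"fingers":0.6},{"offset":[0,0,-1],"angular":[0,0,0],"fingers":0.6},{"offset":[0,0,-1],"angular":[0,0,0],"fingers":0.6}])

```text
clock: 23.92
position: [0.6426, 0.1794, 0.2878]
ee_rot: [0.001, 0.707, 0.707, 0.002]
force: [-1.2, -0.1, -0.0]
gripper_width: 0.0512
```

>>> send_rows(series=[{"offset":[0.2,-0.2,-0.3],"angular":[0,0,0],"fingers":1},{"offset":[0.5,-0.5,-0.6],"angular":[0,0,0],"fingers":1},{"offset":[0.5,-0.5,-0.6],"angular":[0,0,0],"fingers":1},{"offset":[0.5,-0.5,-0.6],"angular":[0,0,0],"fingers":1}])

```text
clock: 24.42
position: [0.6009, 0.2193, 0.3322]
ee_rot: [-0.0, 0.707, 0.707, -0.0]
force: [0.4, 0.4, 0.1]
gripper_width: 0.0853
```

```bash
python3 st.py; python3 snap.py 10 wrist side scene;  python3 - <<'E'
from h import *
f=load("side10.npz");cv2.imwrite("pics/s10c.png",cv2.resize(f["pixels"][170:310,200:400,::-1],None,fx=4,fy=4,interpolation=cv2.INTER_CUBIC))
for n in("wrist","side","scene"):
    f=load(n+"10.npz"); C=cloud(f); im=f["pixels"].astype(int)
    o=(im[...,0]>110)&(im[...,1]<140)&(im[...,2]<75)&(im[...,0]>im[...,1]*1.5)&(C[...,2]>.19)&(C[...,1]>.11)&(C[...,1]<.22)&(C[...,2]<.25)
    p=C[o];print(n,len(p),np.percentile(p,[3,50,97],axis=0).round(4) if len(p) else 0)
E
```

```text
24.43 pos [0.6009 0.2193 0.3322] psi 90.05 q6 15.21 F [0.44 0.41 0.06] M [ 0.01  -0.05  -0.003] w 0.0853 jt6 0.003
{'clock': np.float64(24.575), 'q': array([ 2.6480e-01,  6.0600e-02,  1.5521e+00, -1.0000e-04,  1.5315e+00,
        2.6540e-01]), 'position': array([0.6012, 0.2185, 0.3312]), 'ee_rot': array([-6.000e-04,  7.073e-01,  7.069e-01, -1.200e-03]), 'force': array([ 0.2979, -0.4816, -0.2639]), 'wrist_torque': array([ 0.0001, -0.0167, -0.0035]), 'gripper_width': np.float64(0.0852)}
wrist 240 [[0.6364 0.165  0.2304]
 [0.6421 0.1704 0.2318]
 [0.6479 0.1747 0.2331]]
side 92 [[0.6343 0.1663 0.1997]
 [0.6401 0.1748 0.2215]
 [0.6471 0.1764 0.2345]]
scene 48 [[0.638  0.1656 0.206 ]
 [0.6479 0.1701 0.2299]
 [0.6507 0.1754 0.2343]]
```

View pics/s10c.png

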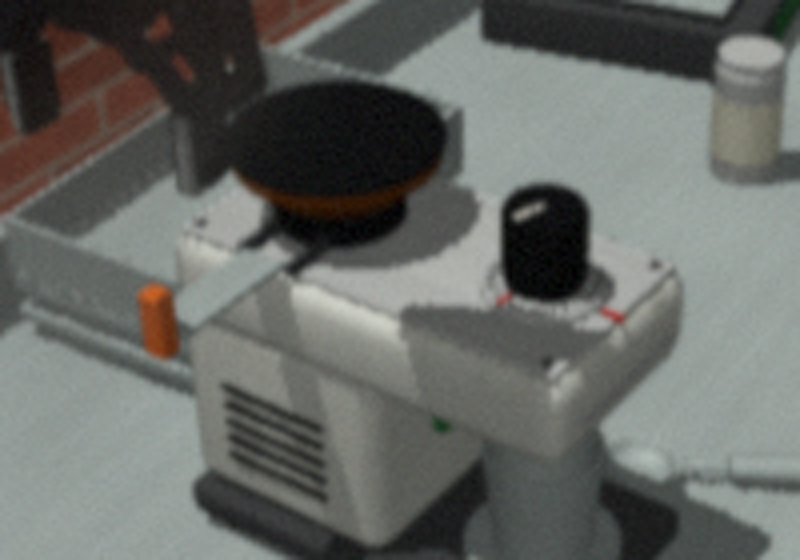

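View pics/scene10.png

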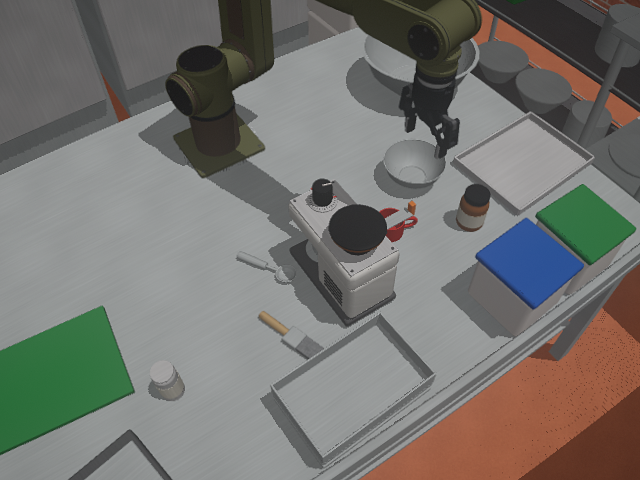

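View pics/wrist10.png

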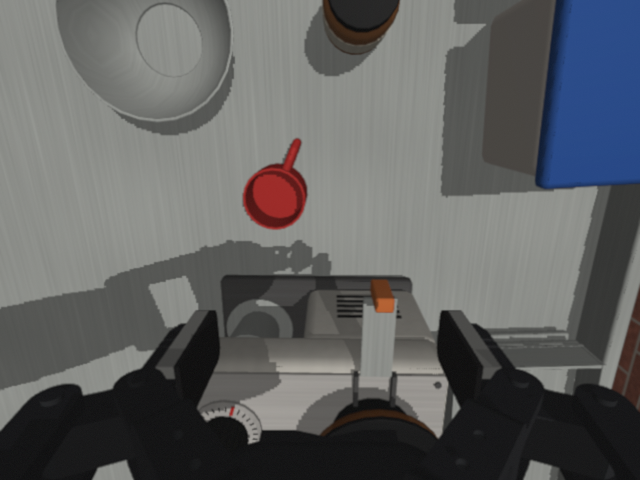

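The tab has moved from y 0.135 to 0.170, so 35 mm out. The dial still points two clicks from its start, and the cup, bowl, jar, brush, scoop and shaker are where they were. The gripper is clear of everything, so I'll hand in.

```bash
python3 -c "
from bench import *
print(hand_in())"
```

```text
the job is handed in; nothing more can be done
None
```

The dial is set six clicks back from its stop, the gate is pulled fully open, and the job was handed in at about 24.6 s. No verdict was reported, so what follows rests on my own checks.

- **Stop:** I gripped the dial with 20 N and turned it clockwise. It met the stop at click 8, where torque rose about 0.12 N m per degree to roughly 0.29 N m, below the 0.5 N m limit. I held it there for about half a second.
- **Back-off:** I turned it back six clicks and let go. In the wrist camera the white line then rested 24.1° (two clicks) from where it started, which puts it six clicks from the stop.
- **One small disagreement:** measured from the hard-pressed reading, the dial is 74.7° back instead of 72°. I put the extra down to winding it slightly past the stop's nominal click, and it is still inside a third of a click (4°).
- **Gate:** the orange tab moved from y = 0.135 to 0.170 m, the full 35 mm to its end stop, and I released it.
- **Rest of the table:** the last pictures show the other things unmoved by eye, with the gripper clear and the wrist force about zero. I did not measure their positions.

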